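# Check a plunge-router spring under load

### The job

Check the router's return spring on the spring tester: stand the long spring upright in the middle of the tester's round plate, then set the larger weight centred on its top plate, lowering it gently until the spring alone carries it (do not let it drop onto the spring). When it has settled, slide the gauge's pointer to be level with the upper face of the spring's top plate to mark the loaded length, and leave everything standing like that; leave the short spring, the small weight and the rest of the bench where they are.

Things in the scene. Friction and masses are not known exactly. Their poses are not given: they have to be found in the camera images.
- plate (a point): Centre of the upper face of the tester's round steel plate (72 mm across, 20 mm above the bench), on a grey base 120 x 195 mm, 14 mm thick, fixed to the bench; z up; the gauge post stands 105 mm from this point along the tester's -y, and the base reaches 50 mm along its +y.
- spring_foot (a point): Long spring, 110 mm tall when free: a coil 36 mm across held between two round steel end plates of 56 mm diameter. It stands loose on the bench; about 150 g. This point is the centre of the underside of the lower plate (12 mm thick); z runs up the spring.
- spring_cap_mid (a point): Centre of the long spring's top plate (56 mm diameter, 12 mm thick), 104 mm above the foot when free: where to grip it. The top plate only moves along the spring's axis; lifting it lifts the whole spring.
- spring_cap_top (a point): Centre of the upper face of the long spring's top plate, 110 mm above the foot when free; sinks under load (130 N/m, with about 0.1 N of preload).
- load_cap (a joint): How far the long spring is compressed, in m: 0 free, grows as the top plate goes down, at most 0.075.
- weight_knob (a point): Grip knob of the larger weight: centre of the knob (24 mm diameter, 20 mm high). The weight is a steel cylinder 44 mm across and 42 mm tall with a 12 mm neck and this knob on top, 78 mm in all; the knob's centre is 68 mm above the underside. Its mass is about 0.3 to 0.7 kg and differs each time, so the spring settles 20 to 52 mm down.
- weight_foot (a point): Centre of the underside of the larger weight; z up the weight.
- pointer_tip (a point): Tip of the gauge's pointer, at its upper face: a flat brass blade 4 mm thick that reaches from the gauge's sleeve towards the plate, its tip 45 mm from the plate's axis. It starts low.
- marker_knob (a point): Centre of the round knob (24 mm diameter, 24 mm high) on top of the gauge's sleeve, 100 mm above the pointer's upper face. The steel sleeve (21 mm across) slides straight up and down on the post, carrying the pointer from 34 to 116 mm above the bench; it stays where it is left (4 N friction).
- short_spring_foot (a point): Short spring, 64 mm tall, end plates 44 mm across, not used: the centre of its underside.
- small_weight_foot (a point): Small weight, 34 mm across, 58 mm tall with its knob, not used: the centre of its underside.
- glue: White glue bottle, 60 mm across, 170 mm tall, not used; origin under its centre.
- mug: White mug, 80 mm across, 90 mm tall, not used; origin under its centre.
- screwdriver: Screwdriver lying on the bench, not used.
- hammer: Hammer lying on the bench, not used.
- sanding_block: Cork sanding block 90 x 55 x 32 mm, not used.
- offcut: Wood offcut 50 x 160 x 22 mm, not used.
Not all that is in view belongs to the job. What is shaped like the part that bears spring_foot but orange is not meant. What is shaped like the part that bears weight_knob but pink is not meant.

How it is judged:
By the outcome, as a careful person would: the job done as asked, in the order asked, and still so for the second after the job is handed in, with the robot touching nothing.
It also fails if it takes over 72 s, if anything falls off the work surface, if the arm or the gripper's body presses on something with over 40 N, if the wrist force passes 120 N, or if a joint passes its speed limit or range.

### The arm

A 6-joint arm with a two-finger parallel gripper is mounted at the origin on the work surface. World frame = base frame: x ahead of the robot, y to its left, z up, the work surface at z = 0. Lengths are in m, angles in rad, forces in N, time in s.
With the tool pointing down it reaches from about 0.275 to 0.75 m from the base axis. Payload 10.2 kg.
Tool frame: the origin (TCP) lies on the centre line of the jaws, within the pads' length; the fingertips stand 17 mm ahead of it and the grasp point (between the pads) lies 2 mm behind it; y points along the fingers, z is the direction in which the jaws open and shut, and the axes are right-handed (so a half turn about y gives the same grasp; the last joint's range is limited). The gripper opens to 88 mm and grips with 3 to 60 N. Pads are 18 mm wide; open, the fingers measure 123 mm over their backs; the gripper's body (75 mm by 187 mm) begins 45 mm behind the grasp point.
Start: joints at [-1.4, 0.313, 1.498, -0, 1.331, -0.223], TCP at [0.201, -0.485, 0.256] pointing down, gripper open.
Joint ranges: [-2.94, 2.94], [-0.97, 2.17], [0.19, 2.56], [-1.23, 4.37], [0.02, 3.11], [-2.88, 2.88]. Speed limits (rad/s): [2.39, 2.39, 3.01, 3.14, 3.14, 3.14].

### API

Orientations are given as a unit quaternion [w, x, y, z].
In Python, from plant import arm gives the robot as it stands.
- The arm moves only by the tool send_rows, never from a script. Its argument "increments" is a list of rows, each an object of numbers: "dx", "dy", "dz": the shift along the tool's x, y, z in mm; "twist": the turn about the tool's y in degrees; "hand": the closure in counts, from 0 (fully open) to 255 (shut). In form: [{"dx": .., "dy": .., "dz": .., "twist": .., "hand": ..}, ...]. A call has 1 to 8 rows; each row is the pose to reach, as a shift and turn from the pose commanded when the call began, along the tool's axes at that moment; what a row does not reach only later rows make up. A row lasts 1/8 s, in which the tool goes at most 62.5 mm and 10.7 degrees, less where a joint would pass 70% of its speed; a pose out of reach is approached as far as the arm can. A call with a gripper value outside its range is refused whole. The fingers move at their own pace and stop on an object; "newtons" is the grip in N (left out, the last holds). Time passes only in rows, so rows that repeat a pose let the fingers close. It gives the time, the measured TCP pose, the force and the opening at its end, in the units of the state.
- arm.state(): the state, without advancing time (a new reading comes with each control period).
- arm.capture(name): name is "scene" or "top" or "wrist"; returns the picture (420x560x3 uint8, red, green, blue); there is no depth.
- arm.camera_params(name): a dict with "K" (3x3 intrinsics, pixels), "origin" and "orientation" of the camera in the world; the wrist camera has in their place "tool_from_camera" (4x4, takes a point from camera to tool coordinates, whose origin is the TCP and whose axes are the tool frame's). Camera axes: x right, y up, looking along -z (the intrinsics and any distortion apply to the point x, -y, -z); pixel columns grow to the right and rows downward; lengths in m; the calibration is good to about 2 mm. A picture is of the moment at which its call begins: read the wrist's pose just before it. camera_params takes no time and is no camera call.
- arm.job_done(): hands the job in, once; it reports no verdict.
The state is a dict: "t": time; "joint_positions": joint angles; "joint_velocities": joint speeds; "joint_efforts": joint torques, N m; "eef_pos": TCP position; "tcp_rot": TCP orientation; "ft_force": force on the tool from outside, world axes, zero at the start; "ft_torque": the same for the moment, N m; "finger_gap": opening from 0.0 (shut) to 1.0 (fully open).
Only numpy, scipy, OpenCV 4.12 (cv2) and the standard library are available. Lean on these libraries where they do the work, as an engineer would, in place of code of your own. Each camera call takes 0.05 s, during which the arm holds its last target. There are 200 camera calls.

## Working session

There is one attempt and no reset: what is moved stays moved. The work goes in short steps, Python scripts to look and compute and a tool call to move; the robot and the scene stay as the last step left them, time stands still between calls to the robot, and variables do not carry over. Pictures are saved under pics/ and viewed, about 8 in all and at most 12, crops included, and the job is handed in when it is done.

Besides the shell and the picture viewer there is one more tool, called after ">>>" as name(argument=value, ...), one argument or row to a line, values as JSON. send_rows: Moves the arm, as the interface text tells. Its arguments: {"type":"object","properties":{"increments":{"type":"array","items":{"type":"object","properties":{"dx":{"type":"number"},"dy":{"type":"number"},"dz":{"type":"number"},"twist":{"type":"number"},"hand":{"type":"number"}}}},"newtons":{"type":"number"}},"required":["increments"]}

```bash
mkdir -p pics; ls
python3 - <<'E'
from plant import arm
import cv2,numpy as np
s=arm.state();print(s)
for n in("scene","top"):
    cv2.imwrite(f"pics/{n}0.png",arm.capture(n)[:,:,::-1]);print(n,arm.camera_params(n))
print(arm.camera_params("wrist"))
E
```

```text
pics
{'t': 0.0, 'joint_positions': array([-1.40037973e+00,  3.13471662e-01,  1.49840539e+00, -2.78688224e-05,
        1.33097865e+00, -2.23406055e-01]), 'joint_velocities': array([-5.13925778e-04,  8.98752647e-04,  3.25039398e-04, -5.62360129e-04,
        7.05699461e-05,  6.65879378e-04]), 'joint_efforts': array([ 6.08981773e-04, -4.02214587e+01, -2.52270412e+01,  6.94968388e-02,
        3.52680241e-02, -9.91550428e-05]), 'eef_pos': array([ 0.20139697, -0.48460648,  0.25516189]), 'tcp_rot': array([ 0.13834381, -0.13833929,  0.69388837, -0.69299506]), 'ft_force': array([ 0.66081091, -0.21874014,  0.10673375]), 'ft_torque': array([ 0.04545389,  0.00977571, -0.03474147]), 'finger_gap': 0.9991377957081736}
scene {'K': array([[502.25071728,   0.        , 273.41394541],
       [  0.        , 502.25071728, 206.04550478],
       [  0.        ,   0.        ,   1.        ]]), 'origin': array([1.49131943, 0.60809539, 1.02850121]), 'orientation': array([0.4271677 , 0.21215688, 0.37095762, 0.79681093])}
top {'K': array([[437.25863631,   0.        , 281.94750785],
       [  0.        , 437.25863631, 211.82380751],
       [  0.        ,   0.        ,   1.        ]]), 'origin': array([0.24141305, 0.03714925, 1.52937473]), 'orientation': array([-0.67831622, -0.07111034,  0.07719315,  0.72723562])}
{'K': array([[347.86147207,   0.        , 274.12571796],
       [  0.        , 347.86147207, 212.80234749],
       [  0.        ,   0.        ,   1.        ]]), 'tool_from_camera': array([[-5.89357152e-04, -9.62375125e-01, -2.71723703e-01,
        -6.92600135e-02],
       [-1.29283548e-03,  2.71724256e-01, -9.62374281e-01,
        -1.29980459e-01],
       [ 9.99998991e-01, -2.15888123e-04, -1.40433534e-03,
         8.81096955e-05],
       [ 0.00000000e+00,  0.00000000e+00,  0.00000000e+00,
         1.00000000e+00]])}
```

View pics/scene0.png

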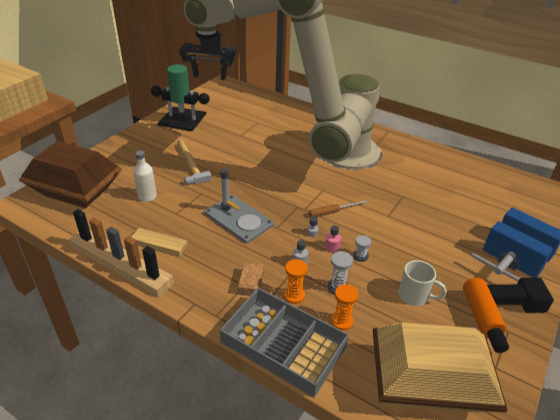

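View pics/top0.png

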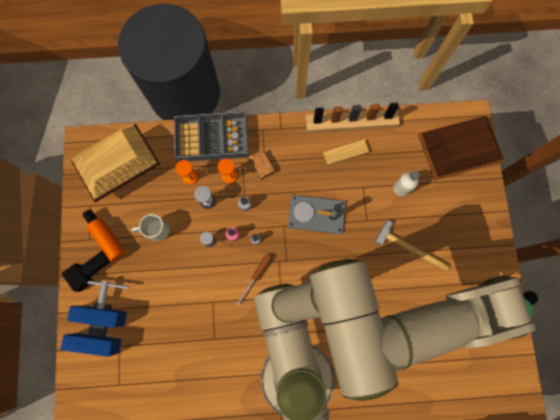

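```bash
cat > h.py <<'E'
import numpy as np,cv2
from plant import arm
from scipy.spatial.transform import Rotation as R
def rot(q): return R.from_quat([q[1],q[2],q[3],q[0]]).as_matrix()
def cam(n,s=None):
    p=arm.camera_params(n)
    if n!="wrist": return p["K"],rot(p["orientation"]),np.array(p["origin"])
    T=p["tool_from_camera"];Rt=rot(s["tcp_rot"])
    return p["K"],Rt@T[:3,:3],Rt@T[:3,3]+s["eef_pos"]
def proj(c,P):
    K,Rm,o=c;v=Rm.T@(np.array(P)-o);return (K@np.array([v[0],-v[1],-v[2]])/-v[2])[:2]
def ray(c,uv):
    K,Rm,o=c;a=np.linalg.inv(K)@[uv[0],uv[1],1];return Rm@np.array([a[0],-a[1],-a[2]])
def onz(c,uv,z):
    d=ray(c,uv);return c[2]+d*(z-c[2][2])/d[2]
def tri(c1,u1,c2,u2):
    A=np.stack([ray(c1,u1),-ray(c2,u2)],1);t=np.linalg.lstsq(A,c2[2]-c1[2],rcond=None)[0]
    p=c1[2]+A[:,0]*t[0];q=c2[2]-A[:,1]*t[1];return (p+q)/2,np.linalg.norm(p-q)
E
python3 - <<'E'
from h import *
a=cv2.imread("pics/scene0.png");b=cv2.imread("pics/top0.png")
A=cv2.resize(a[150:310,200:380],None,fx=3.3,fy=3.3,interpolation=cv2.INTER_CUBIC)[:, :]
a1=cv2.resize(a[205:305,285:385],(400,400),interpolation=cv2.INTER_CUBIC)
b1=cv2.resize(b[170:270,180:280],(400,400),interpolation=cv2.INTER_CUBIC)
cv2.imwrite("pics/crop1.png",np.hstack([a1,b1]))
t=cam("top")
print("plate",onz(t,(304,212),.02),"spring",onz(t,(204,191),.11),"weight",onz(t,(244,200),.078),"knob",onz(t,(337,211),.146))
E
```

```text
plate [ 0.55663292 -0.06484783  0.02      ] spring [0.63285478 0.2699271  0.11      ] weight [0.60047817 0.1400351  0.078     ] knob [ 0.52620591 -0.16316462  0.146     ]
```

View pics/crop1.png

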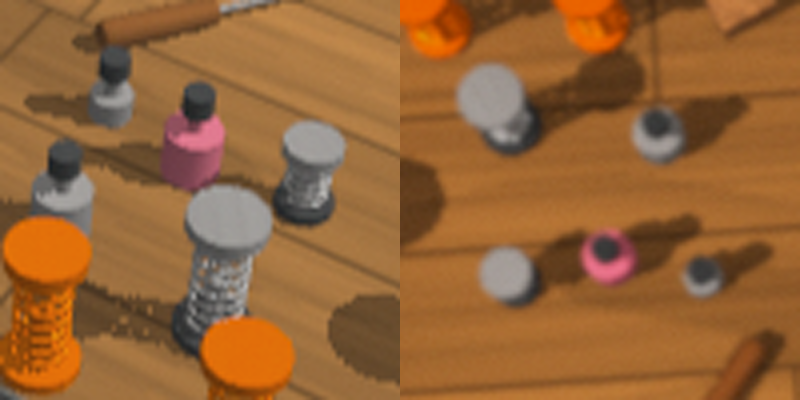

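Run:
```python
from h import *
t=cam("top");s=cam("scene")
for n,u,v in[("cap",(202.8,194),(342.2,260.5)),("wknob",(244,200.5),(301.3,242))]:
    print(n,tri(t,u,s,v))
st=arm.state();print(rot(st["tcp_rot"]).round(3))
print("orange",onz(t,(180+37/4,170+25/4),.11), onz(t,(180+197/4,170+25/4),.11))
```

```text
cap (array([0.62355694, 0.27636551, 0.10505494]), np.float64(0.0027450384513577133))
wknob (array([0.59813886, 0.14121886, 0.07819845]), np.float64(0.002459712008991675))
[[-0.923 -0.     0.384]
 [-0.384  0.001 -0.923]
 [-0.    -1.    -0.001]]
orange [0.6877687  0.31792997 0.11      ] [0.67841305 0.18320044 0.11      ]
```

```bash
cat >> h.py <<'E'
def to(P,s=None):
    s=s or arm.state();v=1e3*rot(s["tcp_rot"]).T@(np.array(P)-s["eef_pos"]);return v.round(1)
E
python3 -c "
from h import *
print(to([.555,-.07,.26]))"
```

```text
[-485.6   -4.4 -247.2]
```

>>> send_rows(
  increments=[
    {"dx": -60, "dz": -30, "dy": -4},
    {"dx": -120, "dz": -60, "dy": -4},
    {"dx": -180, "dz": -92, "dy": -4},
    {"dx": -240, "dz": -122, "dy": -4},
    {"dx": -300, "dz": -153, "dy": -4},
    {"dx": -360, "dz": -183, "dy": -4},
    {"dx": -425, "dz": -216, "dy": -4},
    {"dx": -486, "dz": -247, "dy": -4},
  ],
)

```text
$.increments[0]: bad value
```

>>> send_rows(
  increments=[
    {"dx": 0},
    {"dx": 0},
    {"dx": 0},
  ],
)

```text
$.increments[0]: bad value
```

```bash
cat > snap.py <<'E'
import sys
from h import *
import pickle
n=sys.argv[1];s=arm.state();im=arm.capture("wrist")[:,:,::-1]
cv2.imwrite(f"pics/{n}.png",im);pickle.dump({k:s[k] for k in("tcp_rot","eef_pos")},open(f"pics/{n}.pkl","wb"))
print(s["t"],s["eef_pos"].round(4),rot(s["tcp_rot"])[:,0].round(3))
E
python3 snap.py w1
```

```text
0.1 [ 0.2014 -0.4846  0.2553] [-0.923 -0.384 -0.   ]
```

View pics/w1.png

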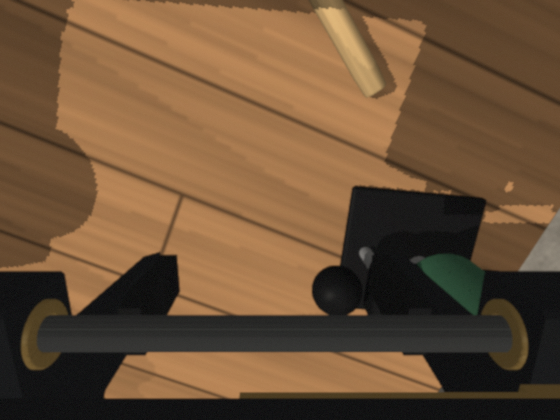

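>>> send_rows(
  increments=[
    {"dx": -60, "dy": -4, "dz": -30, "twist": 0, "hand": 0},
    {"dx": -120, "dy": -4, "dz": -60, "twist": 0, "hand": 0},
    {"dx": -180, "dy": -4, "dz": -92, "twist": 0, "hand": 0},
    {"dx": -240, "dy": -4, "dz": -122, "twist": 0, "hand": 0},
    {"dx": -300, "dy": -4, "dz": -153, "twist": 0, "hand": 0},
    {"dx": -360, "dy": -4, "dz": -183, "twist": 0, "hand": 0},
    {"dx": -425, "dy": -4, "dz": -216, "twist": 0, "hand": 0},
    {"dx": -486, "dy": -4, "dz": -247, "twist": 0, "hand": 0},
  ],
)

```text
t: 1.15
eef_pos: [0.5271, -0.1028, 0.2596]
tcp_rot: [-0.138, 0.138, -0.693, 0.693]
ft_force: [0.4, -0.0, 0.3]
finger_gap: 1.0
```

>>> send_rows(
  increments=[
    {"dx": 0, "dy": 0, "dz": 0, "twist": 0, "hand": 0},
    {"dx": 0, "dy": 0, "dz": 0, "twist": 0, "hand": 0},
  ],
)

```text
t: 1.4
eef_pos: [0.5257, -0.1049, 0.2594]
tcp_rot: [0.138, -0.139, 0.693, -0.693]
ft_force: [-0.7, -0.6, -0.4]
finger_gap: 1.0
```

```bash
python3 snap.py w2; python3 -c "
from h import *
print(to([.555,-.07,.26]))"
```

```text
1.4 [ 0.5257 -0.1049  0.2594] [-0.923 -0.384  0.001]
[-40.8  -0.4 -21.5]
```

View pics/w2.png

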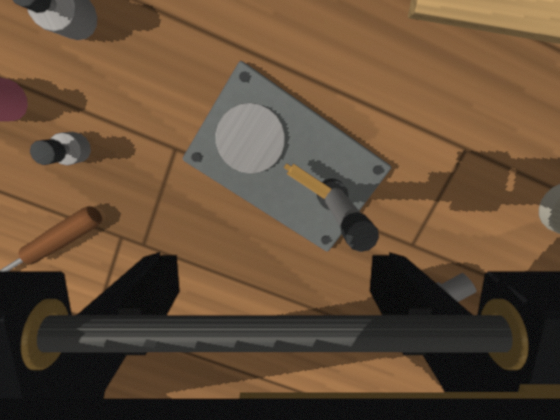

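```bash
cat >> h.py <<'E'
import pickle
def wload(n): return cv2.imread(f"pics/{n}.png"),cam("wrist",pickle.load(open(f"pics/{n}.pkl","rb")))
def blob(im,seed,lo=12,up=12,flt=0):
    m=np.zeros((im.shape[0]+2,im.shape[1]+2),np.uint8)
    cv2.floodFill(cv2.medianBlur(im,5),m,seed,0,(lo,)*3,(up,)*3,4|cv2.FLOODFILL_MASK_ONLY|cv2.FLOODFILL_FIXED_RANGE|(255<<8))
    c=max(cv2.findContours(m[1:-1,1:-1],cv2.RETR_EXTERNAL,cv2.CHAIN_APPROX_NONE)[0],key=len)
    return cv2.fitEllipse(cv2.convexHull(c)),cv2.contourArea(c)
E
python3 - <<'E'
from h import *
im,c=wload("w2")
for l in(20,30):print(blob(im,(250,138),l,l+10))
e=blob(im,(250,138),25,35)[0];P=onz(c,e[0],.02);print("plate",P)
# size check
for d in((-36,0),(36,0)):print(proj(c,P+np.array([d[0]/1e3,d[1],0])))
print("knob",onz(c,blob(im,(365,236),15,15)[0][0],.146),blob(im,(365,236),15,15))
# base corner screws
for u in((244,76),(197,157),(378,170),(327,240)):print(onz(c,u,.014))
t=cam("top");
b=cv2.imread("pics/top0.png");e=blob(b,(304,212),25,30);print(e,onz(t,e[0][0],.02))
print(proj(c,[.624,.276,.11]))
E
```

```text
(((249.06532287597656, 137.75831604003906), (67.67684936523438, 69.66522216796875), 150.9488525390625), 3626.5)
(((248.99179077148438, 137.81178283691406), (68.58821868896484, 70.5284423828125), 158.32054138183594), 3720.0)
plate [ 0.55818007 -0.06363359  0.02      ]
[236.62061168 169.62409882]
[262.00010968 104.3281387 ]
knob [ 0.53741161 -0.16811856  0.146     ] (((358.73785400390625, 230.96389770507812), (31.94134521484375, 41.46973419189453), 142.71238708496094), 941.0)
[ 0.61256531 -0.03637442  0.014     ]
[ 0.51745414 -0.01931304  0.014     ]
[ 0.57959139 -0.20500005  0.014     ]
[ 0.48518987 -0.1880431   0.014     ]
(((302.8791809082031, 211.68838500976562), (18.806854248046875, 19.58460807800293), 145.9053192138672), 272.5) [ 0.55802864 -0.06099063  0.02      ]
[-216.66507063 -158.105592  ]
```

```bash
python3 -c "
from h import *
print(to([.61,.265,.27]))"
```

```text
[-219.8  -10.5 -309.9]
```

>>> send_rows(
  increments=[
    {"dx": -31, "dy": -10, "dz": -44, "twist": 0, "hand": 0},
    {"dx": -62, "dy": -10, "dz": -88, "twist": 0, "hand": 0},
    {"dx": -93, "dy": -10, "dz": -132, "twist": 0, "hand": 0},
    {"dx": -125, "dy": -10, "dz": -176, "twist": 0, "hand": 0},
    {"dx": -157, "dy": -10, "dz": -221, "twist": 0, "hand": 0},
    {"dx": -189, "dy": -10, "dz": -266, "twist": 0, "hand": 0},
    {"dx": -220, "dy": -10, "dz": -310, "twist": 0, "hand": 0},
    {"dx": -220, "dy": -10, "dz": -310, "twist": 0, "hand": 0},
  ],
)

```text
t: 2.45
eef_pos: [0.6104, 0.2673, 0.2689]
tcp_rot: [0.139, -0.139, 0.693, -0.693]
ft_force: [-0.2, 0.2, 0.0]
finger_gap: 1.001
```

>>> send_rows(
  increments=[
    {"dx": 0, "dy": 0, "dz": 0, "twist": 0, "hand": 0},
    {"dx": 0, "dy": 0, "dz": 0, "twist": 0, "hand": 0},
  ],
)

```text
t: 2.7
eef_pos: [0.6105, 0.2641, 0.2702]
tcp_rot: [-0.138, 0.137, -0.694, 0.694]
ft_force: [0.5, -0.9, -0.4]
finger_gap: 0.999
```

```bash
python3 snap.py w3; python3 -c "
from h import *
im,c=wload('w3')
for p in ([.6235,.2765,.11],[.5981,.1412,.078]):
  u=proj(c,p);print(u)
  try:
    for l in (10,20,30):
      e=blob(im,tuple(int(x) for x in u),l,l);print(e,onz(c,e[0][0],p[2]))
  except Exception as x: print(x)
"
```

```text
2.7 [0.6105 0.2641 0.2702] [-0.924 -0.382 -0.   ]
[265.78186538 179.33176975]
(((267.5633850097656, 178.92568969726562), (62.57122039794922, 63.63890075683594), 118.8326416015625), 3056.5) [0.62439478 0.27524148 0.11      ]
(((267.706787109375, 178.9039764404297), (63.49105453491211, 64.42507934570312), 116.29339599609375), 3131.0) [0.62445811 0.27513668 0.11      ]
(((267.6416320800781, 178.8939208984375), (64.20327758789062, 65.27184295654297), 111.81141662597656), 3208.5) [0.62444507 0.27519071 0.11      ]
[383.30244142 248.47226396]
(((383.8577880859375, 244.85035705566406), (18.346641540527344, 26.416234970092773), 67.24668884277344), 303.0) [0.60172498 0.14245773 0.078     ]
(((383.33349609375, 241.03359985351562), (27.797229766845703, 30.334918975830078), 34.852073669433594), 514.5) [0.60510408 0.14478599 0.078     ]
(((391.4356689453125, 228.03506469726562), (51.982303619384766, 87.36907196044922), 92.34849548339844), 1772.0) [0.62013296 0.14369165 0.078     ]
```

View pics/w3.png

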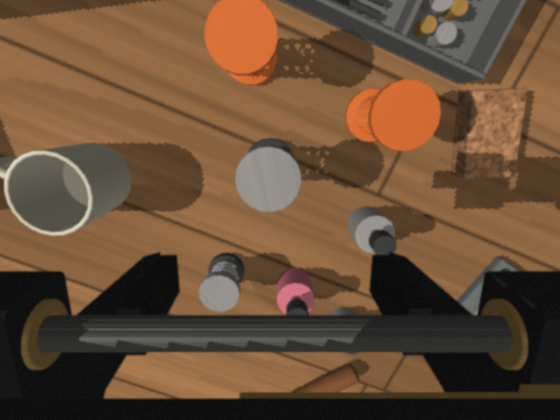

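```bash
python3 -c "
from h import *
print(to([.6245,.275,.102]))"
```

```text
[-17.  168.2  -4.5]
```

>>> send_rows(
  increments=[
    {"dx": -17, "dy": 30, "dz": -4.5, "twist": 0, "hand": 0},
    {"dx": -17, "dy": 70, "dz": -4.5, "twist": 0, "hand": 0},
    {"dx": -17, "dy": 110, "dz": -4.5, "twist": 0, "hand": 0},
    {"dx": -17, "dy": 140, "dz": -4.5, "twist": 0, "hand": 0},
    {"dx": -17, "dy": 160, "dz": -4.5, "twist": 0, "hand": 0},
    {"dx": -17, "dy": 168, "dz": -4.5, "twist": 0, "hand": 0},
    {"dx": -17, "dy": 168, "dz": -4.5, "twist": 0, "hand": 0},
    {"dx": -17, "dy": 168, "dz": -4.5, "twist": 0, "hand": 0},
  ],
)

```text
t: 3.75
eef_pos: [0.6247, 0.2766, 0.103]
tcp_rot: [0.139, -0.138, 0.693, -0.693]
ft_force: [0.1, 0.3, 0.4]
finger_gap: 0.997
```

>>> send_rows(
  newtons=12,
  increments=[
    {"dx": 0, "dy": 0, "dz": 0, "twist": 0, "hand": 130},
    {"dx": 0, "dy": 0, "dz": 0, "twist": 0, "hand": 130},
    {"dx": 0, "dy": 0, "dz": 0, "twist": 0, "hand": 130},
    {"dx": 0, "dy": 0, "dz": 0, "twist": 0, "hand": 130},
    {"dx": 0, "dy": 0, "dz": 0, "twist": 0, "hand": 130},
    {"dx": 0, "dy": 0, "dz": 0, "twist": 0, "hand": 130},
  ],
)

```text
t: 4.5
eef_pos: [0.6242, 0.2767, 0.1017]
tcp_rot: [-0.138, 0.138, -0.693, 0.693]
ft_force: [-0.1, -0.5, 0.3]
finger_gap: 0.613
```

>>> send_rows(
  increments=[
    {"dx": 0, "dy": -5, "dz": 0, "twist": 0, "hand": 130},
    {"dx": 0, "dy": -20, "dz": 0, "twist": 0, "hand": 130},
    {"dx": 0, "dy": -40, "dz": 0, "twist": 0, "hand": 130},
    {"dx": 0, "dy": -60, "dz": 0, "twist": 0, "hand": 130},
    {"dx": 0, "dy": -80, "dz": 0, "twist": 0, "hand": 130},
    {"dx": 0, "dy": -100, "dz": 0, "twist": 0, "hand": 130},
    {"dx": 0, "dy": -100, "dz": 0, "twist": 0, "hand": 130},
    {"dx": 0, "dy": -100, "dz": 0, "twist": 0, "hand": 130},
  ],
)

```text
t: 5.5
eef_pos: [0.6239, 0.2766, 0.2011]
tcp_rot: [0.138, -0.139, 0.693, -0.693]
ft_force: [-0.8, -0.1, -1.8]
finger_gap: 0.614
```

```bash
python3 snap.py w4; python3 -c "
from h import *
im,c=wload('w4'); s=arm.state();print(s['ft_force'],s['finger_gap'])
u=proj(c,s['eef_pos']+[0,0,.008]);print(u)
for l in(15,25,35):
  e=blob(im,tuple(int(x) for x in u-[0,15]),l,l);print(e,onz(c,e[0][0],s['eef_pos'][2]+.008)-s['eef_pos'])
print(to([.558,-.063,.202]))"
```

```text
5.5 [0.6239 0.2766 0.2011] [-0.923 -0.384  0.001]
[-0.47647127  0.9161657  -1.59099781] 0.6178218740929559
[273.45555476 298.15283267]
(((274.7658996582031, 291.8228759765625), (112.65727233886719, 139.62814331054688), 93.98648834228516), 9004.5) [0.00274413 0.00058682 0.008     ]
(((274.22784423828125, 295.9705505371094), (123.86637115478516, 140.15919494628906), 92.93476867675781), 9203.0) [9.97648866e-04 8.71213253e-05 8.00000000e-03]
(((274.1017150878906, 302.98980712890625), (137.7006072998047, 235.21737670898438), 178.51075744628906), 12548.0) [-0.0018684  -0.00105228  0.008     ]
[191.2  -0.9 288.3]
```

View pics/w4.png

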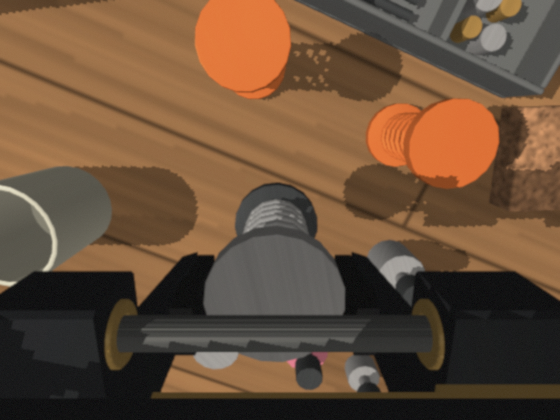

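>>> send_rows(
  increments=[
    {"dx": 20, "dy": 0, "dz": 30, "twist": 0, "hand": 130},
    {"dx": 50, "dy": 0, "dz": 76, "twist": 0, "hand": 130},
    {"dx": 80, "dy": 0, "dz": 122, "twist": 0, "hand": 130},
    {"dx": 110, "dy": 0, "dz": 168, "twist": 0, "hand": 130},
    {"dx": 140, "dy": 0, "dz": 212, "twist": 0, "hand": 130},
    {"dx": 165, "dy": 0, "dz": 250, "twist": 0, "hand": 130},
    {"dx": 183, "dy": 0, "dz": 276, "twist": 0, "hand": 130},
    {"dx": 191, "dy": 0, "dz": 288, "twist": 0, "hand": 130},
  ],
)

```text
t: 6.55
eef_pos: [0.5578, -0.0638, 0.2012]
tcp_rot: [0.137, -0.138, 0.694, -0.693]
ft_force: [-0.4, 0.2, -1.2]
finger_gap: 0.613
```

>>> send_rows(
  increments=[
    {"dx": 0, "dy": 10, "dz": 0, "twist": 0, "hand": 130},
    {"dx": 0, "dy": 30, "dz": 0, "twist": 0, "hand": 130},
    {"dx": 0, "dy": 45, "dz": 0, "twist": 0, "hand": 130},
    {"dx": 0, "dy": 55, "dz": 0, "twist": 0, "hand": 130},
    {"dx": 0, "dy": 60, "dz": 0, "twist": 0, "hand": 130},
    {"dx": 0, "dy": 60, "dz": 0, "twist": 0, "hand": 130},
  ],
)

```text
t: 7.3
eef_pos: [0.5584, -0.0624, 0.1417]
tcp_rot: [0.138, -0.138, 0.693, -0.693]
ft_force: [1.0, -0.2, -0.6]
finger_gap: 0.616
```

```bash
python3 snap.py w5; python3 -c "
from h import *
print(to([.558,-.063,.142]),arm.state()['ft_force'])"
```

```text
7.3 [ 0.5584 -0.0624  0.1417] [-0.923 -0.384 -0.   ]
[0.7 0.  0.2] [-0.2298866  -0.45923094 -1.009308  ]
```

View pics/w5.png

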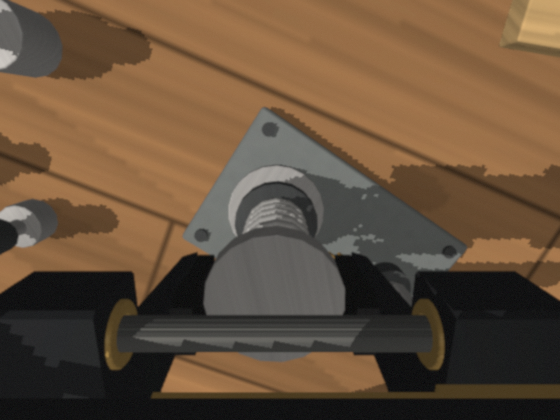

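>>> send_rows(
  increments=[
    {"dx": 0, "dy": 6, "dz": 0, "twist": 0, "hand": 130},
    {"dx": 0, "dy": 12, "dz": 0, "twist": 0, "hand": 130},
    {"dx": 0, "dy": 16, "dz": 0, "twist": 0, "hand": 130},
    {"dx": 0, "dy": 18, "dz": 0, "twist": 0, "hand": 130},
    {"dx": 0, "dy": 20, "dz": 0, "twist": 0, "hand": 130},
    {"dx": 0, "dy": 21, "dz": 0, "twist": 0, "hand": 130},
    {"dx": 0, "dy": 21, "dz": 0, "twist": 0, "hand": 130},
  ],
)

```text
t: 8.22
eef_pos: [0.5585, -0.0626, 0.1209]
tcp_rot: [-0.138, 0.138, -0.693, 0.694]
ft_force: [0.0, 0.3, 1.5]
finger_gap: 0.616
```

```bash
python3 snap.py w6; python3 -c "
from h import *
im,c=wload('w6');s=arm.state();print(s['ft_force'],s['finger_gap'])
for u in [proj(c,[.558,-.063,.02]),proj(c,[.558,-.063,.032])]: print(u)
P=np.array([.558,-.063,.0]);X=np.array([-.923,-.384,0]);Z=np.array([.384,-.923,0])
for n,z,r in(('plate',.02,.036),('lower',.032,.028)):
  o=im
  pts=np.array([proj(c,P+[0,0,z]+r*(np.cos(a)*X+np.sin(a)*Z)) for a in np.linspace(0,6.28,90)]).astype(int)
  cv2.polylines(im,[pts],True,(0,255,0) if n=='plate' else (0,0,255),1)
cv2.imwrite('pics/w6o.png',cv2.resize(im[100:320,150:400],None,fx=2.5,fy=2.5))"
```

```text
8.225 [ 0.5585 -0.0626  0.1209] [-0.923 -0.384 -0.   ]
[ 1.00571859 -0.6847256   0.23982955] 0.6181375475378947
[273.71991454 219.30900958]
[273.72878281 224.5688484 ]
```

View pics/w6o.png

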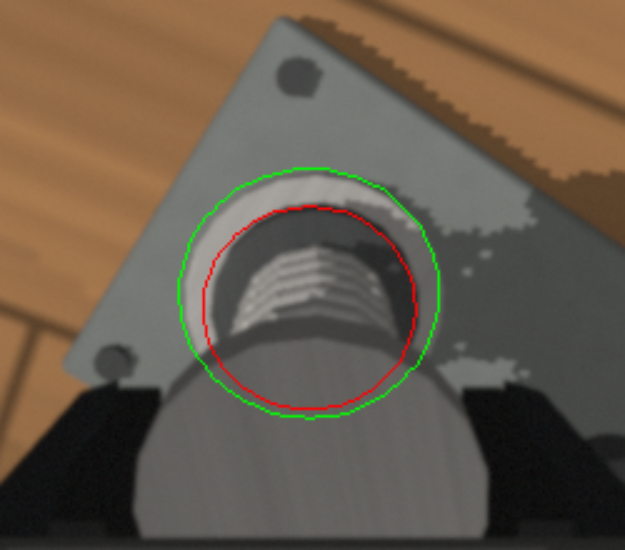

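>>> send_rows(
  increments=[
    {"dx": 0, "dy": -4, "dz": 0, "twist": 0, "hand": 130},
    {"dx": 0, "dy": -4, "dz": -1.5, "twist": 0, "hand": 130},
    {"dx": 0, "dy": -4, "dz": -1.5, "twist": 0, "hand": 130},
    {"dx": 0, "dy": -2, "dz": -1.5, "twist": 0, "hand": 130},
    {"dx": 0, "dy": -1, "dz": -1.5, "twist": 0, "hand": 130},
    {"dx": 0, "dy": 0, "dz": -1.5, "twist": 0, "hand": 130},
    {"dx": 0, "dy": 0, "dz": -1.5, "twist": 0, "hand": 130},
  ],
)

```text
t: 9.15
eef_pos: [0.5578, -0.0612, 0.1207]
tcp_rot: [-0.138, 0.138, -0.693, 0.693]
ft_force: [-1.2, -0.6, 0.2]
finger_gap: 0.614
```

>>> send_rows(
  increments=[
    {"dx": 0, "dy": 0, "dz": 0, "twist": 0, "hand": 115},
    {"dx": 0, "dy": 0, "dz": 0, "twist": 0, "hand": 80},
    {"dx": 0, "dy": 0, "dz": 0, "twist": 0, "hand": 20},
    {"dx": 0, "dy": 0, "dz": 0, "twist": 0, "hand": 20},
    {"dx": 0, "dy": 0, "dz": 0, "twist": 0, "hand": 20},
    {"dx": 0, "dy": -20, "dz": 0, "twist": 0, "hand": 20},
    {"dx": 0, "dy": -70, "dz": 0, "twist": 0, "hand": 20},
    {"dx": 0, "dy": -130, "dz": 0, "twist": 0, "hand": 20},
  ],
)

```text
t: 10.15
eef_pos: [0.5573, -0.0611, 0.2516]
tcp_rot: [0.138, -0.139, 0.694, -0.693]
ft_force: [0.5, 0.2, 0.4]
finger_gap: 0.919
```

```bash
python3 snap.py w7; python3 -c "
from h import *
im,c=wload('w7')
u=proj(c,[.558,-.063,.13]);print(u)
for l in(15,25):
  e=blob(im,tuple(int(x) for x in u),l,l);print(e,onz(c,e[0][0],.13))
print(to([.59,.13,.25]))"
```

```text
10.15 [ 0.5573 -0.0611  0.2516] [-0.923 -0.384  0.002]
[276.47315691 210.3899623 ]
(((276.03265380859375, 199.17800903320312), (76.17962646484375, 97.07078552246094), 0.32936978340148926), 4269.0) [ 0.56585077 -0.05936166  0.13      ]
(((276.3352355957031, 199.26414489746094), (77.97268676757812, 98.57571411132812), 0.5483309626579285), 4485.0) [ 0.56587644 -0.05959469  0.13      ]
[-101.6   10.2 -165.3]
```

>>> send_rows(
  increments=[
    {"dx": -30, "dy": 0, "dz": -50, "twist": 0, "hand": 0},
    {"dx": -60, "dy": 0, "dz": -98, "twist": 0, "hand": 0},
    {"dx": -85, "dy": 0, "dz": -138, "twist": 0, "hand": 0},
    {"dx": -100, "dy": 0, "dz": -165, "twist": 0, "hand": 0},
    {"dx": -100, "dy": 0, "dz": -165, "twist": 0, "hand": 0},
    {"dx": -100, "dy": 0, "dz": -165, "twist": 0, "hand": 0},
  ],
)

```text
t: 10.95
eef_pos: [0.5868, 0.1288, 0.2505]
tcp_rot: [-0.138, 0.138, -0.693, 0.694]
ft_force: [0.1, -0.0, -0.7]
finger_gap: 0.997
```

```bash
python3 snap.py w8; python3 -c "
from h import *
im,c=wload('w8')
u=proj(c,[.60,.141,.078]);print(u)
for l in(10,15,25):
  e=blob(im,tuple(int(x) for x in u),l,l);print(e,onz(c,e[0][0],.078))
cv2.imwrite('pics/w8c.png',cv2.resize(im[int(u[1])-75:int(u[1])+75,int(u[0])-100:int(u[0])+100],None,fx=3,fy=3,interpolation=cv2.INTER_CUBIC))"
```

```text
10.95 [0.5868 0.1288 0.2505] [-0.924 -0.383  0.   ]
[266.44620303 176.4841387 ]
(((267.1846008300781, 173.9224395751953), (24.850929260253906, 27.039278030395508), 14.141258239746094), 468.0) [0.60234488 0.14125953 0.078     ]
(((267.14605712890625, 173.99685668945312), (25.677295684814453, 27.23459243774414), 20.46433448791504), 521.0) [0.60227115 0.14126583 0.078     ]
(((267.3439025878906, 173.97398376464844), (26.353839874267578, 27.736061096191406), 34.19742202758789), 542.5) [0.60235632 0.14111343 0.078     ]
```

View pics/w8c.png

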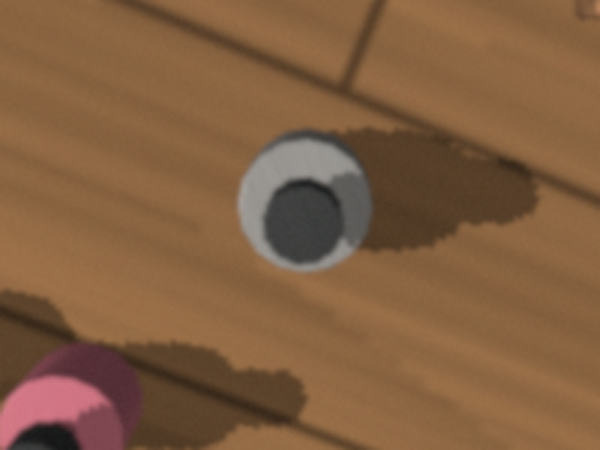

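```bash
python3 -c "
from h import *
print(to([.602,.1412,.067]))"
```

```text
[-18.9 183.6  -6. ]
```

>>> send_rows(
  increments=[
    {"dx": -19, "dy": 40, "dz": -6, "twist": 0, "hand": 0},
    {"dx": -19, "dy": 90, "dz": -6, "twist": 0, "hand": 0},
    {"dx": -19, "dy": 130, "dz": -6, "twist": 0, "hand": 0},
    {"dx": -19, "dy": 160, "dz": -6, "twist": 0, "hand": 0},
    {"dx": -19, "dy": 177, "dz": -6, "twist": 0, "hand": 0},
    {"dx": -19, "dy": 183, "dz": -6, "twist": 0, "hand": 0},
    {"dx": -19, "dy": 183, "dz": -6, "twist": 0, "hand": 0},
    {"dx": -19, "dy": 183, "dz": -6, "twist": 0, "hand": 0},
  ],
)

```text
t: 12.0
eef_pos: [0.6026, 0.1424, 0.0688]
tcp_rot: [-0.139, 0.138, -0.693, 0.694]
ft_force: [-0.0, -0.9, -0.2]
finger_gap: 1.0
```

>>> send_rows(
  newtons=25,
  increments=[
    {"dx": 0, "dy": 0, "dz": 0, "twist": 0, "hand": 230},
    {"dx": 0, "dy": 0, "dz": 0, "twist": 0, "hand": 230},
    {"dx": 0, "dy": 0, "dz": 0, "twist": 0, "hand": 230},
    {"dx": 0, "dy": 0, "dz": 0, "twist": 0, "hand": 230},
    {"dx": 0, "dy": 0, "dz": 0, "twist": 0, "hand": 230},
    {"dx": 0, "dy": 0, "dz": 0, "twist": 0, "hand": 230},
    {"dx": 0, "dy": 0, "dz": 0, "twist": 0, "hand": 230},
    {"dx": 0, "dy": 0, "dz": 0, "twist": 0, "hand": 230},
  ],
)

```text
t: 13.0
eef_pos: [0.602, 0.1424, 0.0677]
tcp_rot: [-0.138, 0.138, -0.693, 0.693]
ft_force: [0.3, -1.0, -0.4]
finger_gap: 0.259
```

>>> send_rows(
  increments=[
    {"dx": 0, "dy": -5, "dz": 0, "twist": 0, "hand": 230},
    {"dx": 0, "dy": -25, "dz": 0, "twist": 0, "hand": 230},
    {"dx": 0, "dy": -65, "dz": 0, "twist": 0, "hand": 230},
    {"dx": 0, "dy": -110, "dz": 0, "twist": 0, "hand": 230},
    {"dx": 0, "dy": -145, "dz": 0, "twist": 0, "hand": 230},
    {"dx": 0, "dy": -160, "dz": 0, "twist": 0, "hand": 230},
    {"dx": 0, "dy": -160, "dz": 0, "twist": 0, "hand": 230},
    {"dx": 0, "dy": -160, "dz": 0, "twist": 0, "hand": 230},
  ],
)

```text
t: 14.0
eef_pos: [0.6014, 0.1423, 0.2257]
tcp_rot: [0.137, -0.14, 0.694, -0.693]
ft_force: [0.4, 0.3, -6.0]
finger_gap: 0.255
```

```bash
python3 snap.py w9; python3 -c "
from h import *
im,c=wload('w9');s=arm.state();print(s['ft_force'],s['finger_gap'])
print(proj(c,s['eef_pos']+[0,0,.011]),to([.5583,-.0618,.227]))
t=arm.capture('top')[:,:,::-1];cv2.imwrite('pics/t9.png',t)
C=cam('top');b=blob(t.copy(),tuple(int(x) for x in proj(C,[.558,-.062,.13])),25,25);print(b,onz(C,b[0][0],.13),proj(C,[.558,-.062,.13]))
"
```

```text
14.0 [0.6014 0.1423 0.2257] [-0.923 -0.384  0.003]
[-0.69447029 -0.21733495 -5.83346714] 0.2571180615077457
[273.33586511 302.44352044] [118.2  -1.  172. ]
(((303.5836181640625, 205.60621643066406), (15.90005111694336, 18.745630264282227), 29.452482223510742), 207.5) [ 0.55514664 -0.05777114  0.13      ] [304.79767782 204.67405367]
```

View pics/w9.png

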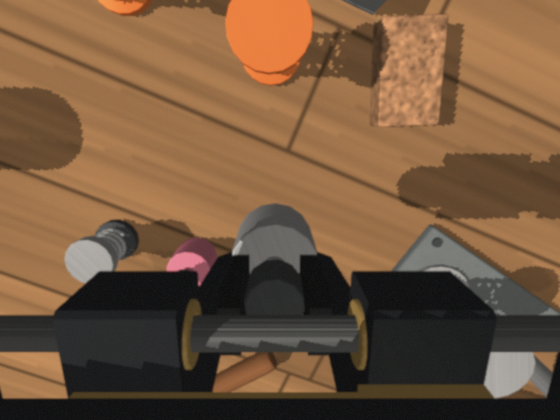

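>>> send_rows(
  increments=[
    {"dx": 14, "dy": -1, "dz": 20, "twist": 0, "hand": 230},
    {"dx": 37, "dy": -1, "dz": 54, "twist": 0, "hand": 230},
    {"dx": 62, "dy": -1, "dz": 90, "twist": 0, "hand": 230},
    {"dx": 85, "dy": -1, "dz": 124, "twist": 0, "hand": 230},
    {"dx": 104, "dy": -1, "dz": 151, "twist": 0, "hand": 230},
    {"dx": 115, "dy": -1, "dz": 167, "twist": 0, "hand": 230},
    {"dx": 118, "dy": -1, "dz": 172, "twist": 0, "hand": 230},
    {"dx": 118, "dy": -1, "dz": 172, "twist": 0, "hand": 230},
  ],
)

```text
t: 15.1
eef_pos: [0.5592, -0.0612, 0.2285]
tcp_rot: [0.138, -0.139, 0.694, -0.693]
ft_force: [-0.5, 0.8, -5.6]
finger_gap: 0.259
```

>>> send_rows(
  increments=[
    {"dx": 0, "dy": 0, "dz": 0, "twist": 0, "hand": 230},
    {"dx": 0, "dy": 0, "dz": 0, "twist": 0, "hand": 230},
    {"dx": 0, "dy": 0, "dz": 0, "twist": 0, "hand": 230},
  ],
)

```text
t: 15.48
eef_pos: [0.5591, -0.0613, 0.2287]
tcp_rot: [0.139, -0.139, 0.693, -0.693]
ft_force: [-0.0, -0.6, -5.4]
finger_gap: 0.259
```

```bash
python3 snap.py w10
python3 - <<'E'
from h import *
s=arm.state();im,c=wload("w10");print(to([.5582,-.0618,.227]))
f=[]
for i in range(6):
    arm.capture("wrist");f.append(arm.state()["ft_force"][2])
print(np.mean(f),np.std(f))
# cap edge in wrist view: horizontal extent left/right of cap at z .13 below weight
P=np.array([.5582,-.0618,.13]);print("cap pred",proj(c,P))
X=rot(s["tcp_rot"])[:,0];Z=rot(s["tcp_rot"])[:,2]
print([proj(c,P+v).round(1) for v in(.028*Z,-.028*Z,-.028*X,.028*X)])
g=cv2.cvtColor(im,cv2.COLOR_BGR2GRAY)
r=int(proj(c,P-.012*X)[1]);print(r,g[r,210:345:2])
q=int(proj(c,P)[0]);
for d in(-26,26):print(q+d,g[190:300:2,q+d])
E
```

```text
15.475 [ 0.5591 -0.0613  0.2287] [-0.923 -0.384 -0.   ]
[ 1.   1.7 -0. ]
-5.7710315163729975 0.23689465680652186
cap pred [273.63115863 220.83978063]
[array([314.3, 220.9]), array([232.9, 220.8]), array([273.6, 180.6]), array([273.6, 258.6])]
203 [128 129 125 101  80  73  90 105 124 127 127 126 126 126 134 172 173 173
 171 174 174 175 172 169 169 162 159 159 148 141 130 112 102 107 118 132
 151 159 161 167 165 152 111 105 105 103 105 102 102 102  94  78  78  76
  78  77  79  77  76  76  78  77  77  78  77  78  77  79]
247 [102 120 154 172 173 173 173 171 171 172 170 163 135 115 113 111 110 112
 107 105  84  75  97 106 107 108 108 107 106 106 104 105  79  29  20  18
  18  19  18  21  18  17  14  17  20  18  25  24  25  28  28  31  31  36
  39]
299 [ 98 157 166 161 142 116 104 103 104 103 103  86  72  71  71  71  70  72
  73  72  72  88 106 108 107 108 107 109 108 109 109 110 100  88  87  86
  86  85  86  84  85  69  29  30  31  29  30  31  30  29  30  39  45  46
  50]
```

>>> send_rows(
  increments=[
    {"dx": 0, "dy": 10, "dz": 0.7, "twist": 0, "hand": 230},
    {"dx": 0, "dy": 18, "dz": 0.7, "twist": 0, "hand": 230},
    {"dx": 0, "dy": 23, "dz": 0.7, "twist": 0, "hand": 230},
    {"dx": 0, "dy": 26, "dz": 0.7, "twist": 0, "hand": 230},
    {"dx": 0, "dy": 28, "dz": 0.7, "twist": 0, "hand": 230},
    {"dx": 0, "dy": 30, "dz": 0.7, "twist": 0, "hand": 230},
    {"dx": 0, "dy": 32, "dz": 0.7, "twist": 0, "hand": 230},
    {"dx": 0, "dy": 34, "dz": 0.7, "twist": 0, "hand": 230},
  ],
)

```text
t: 16.82
eef_pos: [0.5594, -0.0624, 0.1947]
tcp_rot: [-0.138, 0.138, -0.693, 0.693]
ft_force: [0.3, 0.0, -4.9]
finger_gap: 0.261
```

>>> send_rows(
  increments=[
    {"dx": 0, "dy": 3, "dz": 0, "twist": 0, "hand": 230},
    {"dx": 0, "dy": 6, "dz": 0, "twist": 0, "hand": 230},
    {"dx": 0, "dy": 9, "dz": 0, "twist": 0, "hand": 230},
    {"dx": 0, "dy": 12, "dz": 0, "twist": 0, "hand": 230},
    {"dx": 0, "dy": 15, "dz": 0, "twist": 0, "hand": 230},
    {"dx": 0, "dy": 18, "dz": 0, "twist": 0, "hand": 230},
    {"dx": 0, "dy": 20, "dz": 0, "twist": 0, "hand": 230},
    {"dx": 0, "dy": 20, "dz": 0, "twist": 0, "hand": 230},
  ],
)

```text
t: 17.82
eef_pos: [0.5594, -0.0624, 0.1747]
tcp_rot: [-0.138, 0.138, -0.693, 0.693]
ft_force: [0.3, -0.1, -2.9]
finger_gap: 0.258
```

```bash
cat > ft.py <<'E'
from h import *
f=[]
for i in range(6):
    arm.capture("wrist");f.append(arm.state()["ft_force"])
s=arm.state();print(s["t"],s["eef_pos"].round(4),np.mean(f,0).round(2),s["finger_gap"])
E
python3 ft.py
```

```text
18.125 [ 0.5594 -0.0623  0.1748] [ 0.79  0.27 -2.6 ] 0.2599345978253844
```

>>> send_rows(
  increments=[
    {"dx": 0, "dy": 3, "dz": 0, "twist": 0, "hand": 230},
    {"dx": 0, "dy": 6, "dz": 0, "twist": 0, "hand": 230},
    {"dx": 0, "dy": 9, "dz": 0, "twist": 0, "hand": 230},
    {"dx": 0, "dy": 12, "dz": 0, "twist": 0, "hand": 230},
    {"dx": 0, "dy": 15, "dz": 0, "twist": 0, "hand": 230},
    {"dx": 0, "dy": 17, "dz": 0, "twist": 0, "hand": 230},
    {"dx": 0, "dy": 19, "dz": 0, "twist": 0, "hand": 230},
    {"dx": 0, "dy": 20, "dz": 0, "twist": 0, "hand": 230},
  ],
)

```text
t: 19.12
eef_pos: [0.5594, -0.0624, 0.1547]
tcp_rot: [-0.138, 0.138, -0.693, 0.693]
ft_force: [0.9, 0.7, -0.4]
finger_gap: 0.263
```

```bash
python3 ft.py; python3 ft.py
```

```text
19.425 [ 0.5594 -0.0624  0.1548] [ 1.08  0.37 -0.65] 0.25985378059729286
19.725 [ 0.5594 -0.0624  0.1548] [ 0.74  0.31 -0.13] 0.25655277878555216
```

>>> send_rows(
  increments=[
    {"dx": 0, "dy": 1, "dz": 0, "twist": 0, "hand": 230},
    {"dx": 0, "dy": 2, "dz": 0, "twist": 0, "hand": 230},
    {"dx": 0, "dy": 2, "dz": 0, "twist": 0, "hand": 230},
  ],
)

```text
t: 20.1
eef_pos: [0.5593, -0.0624, 0.1526]
tcp_rot: [0.138, -0.138, 0.693, -0.693]
ft_force: [1.2, 0.4, -0.4]
finger_gap: 0.261
```

```bash
sed -i 's/range(6)/range(16)/' ft.py; python3 ft.py
```

```text
20.9 [ 0.5594 -0.0624  0.1527] [1.14 0.3  0.02] 0.2603852117980934
```

>>> send_rows(
  newtons=5,
  increments=[
    {"dx": 0, "dy": 0, "dz": 0, "twist": 0, "hand": 200},
    {"dx": 0, "dy": 0, "dz": 0, "twist": 0, "hand": 184},
    {"dx": 0, "dy": 0, "dz": 0, "twist": 0, "hand": 178},
    {"dx": 0, "dy": 0, "dz": 0, "twist": 0, "hand": 165},
    {"dx": 0, "dy": 0, "dz": 0, "twist": 0, "hand": 140},
    {"dx": 0, "dy": 0, "dz": 0, "twist": 0, "hand": 110},
    {"dx": 0, "dy": 0, "dz": 0, "twist": 0, "hand": 110},
    {"dx": 0, "dy": 0, "dz": 0, "twist": 0, "hand": 110},
  ],
)

```text
t: 21.9
eef_pos: [0.5593, -0.0624, 0.1527]
tcp_rot: [-0.138, 0.138, -0.693, 0.693]
ft_force: [-0.5, 0.4, -0.1]
finger_gap: 0.571
```

>>> send_rows(
  increments=[
    {"dx": 0, "dy": -5, "dz": 0, "twist": 0, "hand": 110},
    {"dx": 0, "dy": -20, "dz": 0, "twist": 0, "hand": 110},
    {"dx": 0, "dy": -50, "dz": 0, "twist": 0, "hand": 110},
    {"dx": 0, "dy": -90, "dz": 0, "twist": 0, "hand": 110},
    {"dx": 0, "dy": -120, "dz": 0, "twist": 0, "hand": 110},
    {"dx": 0, "dy": -130, "dz": 0, "twist": 0, "hand": 110},
    {"dx": 0, "dy": -130, "dz": 0, "twist": 0, "hand": 110},
  ],
)

```text
t: 22.78
eef_pos: [0.5593, -0.0623, 0.2828]
tcp_rot: [-0.138, 0.138, -0.693, 0.694]
ft_force: [-0.7, -0.1, -0.5]
finger_gap: 0.566
```

```bash
python3 snap.py w11
python3 - <<'E'
from h import *
im,c=wload("w11");t=arm.capture("top")[:,:,::-1].copy();s=arm.capture("scene")[:,:,::-1].copy()
cv2.imwrite("pics/t11.png",t);cv2.imwrite("pics/s11.png",s)
u=proj(c,[.5594,-.0624,.163]);print(u)
e=blob(im,tuple(int(x) for x in u),18,18);print(e,onz(c,e[0][0],.163))
# gauge knob
for z in(.146,):
    u=proj(c,[.5375,-.167,z]);print("k",u);e=blob(im,tuple(int(x) for x in u),18,18);print(e,onz(c,e[0][0],z))
# brass in scene
S=cam("scene");u=proj(S,[.55,-.105,.034]).astype(int);print("ptr pred",u)
h=cv2.cvtColor(s,cv2.COLOR_BGR2HSV)[u[1]-15:u[1]+15,u[0]-15:u[0]+15]
print(cv2.cvtColor(s,cv2.COLOR_BGR2HSV)[u[1],u[0]])
E
```

```text
22.775 [ 0.5593 -0.0623  0.2828] [-0.923 -0.384 -0.   ]
[273.60846974 211.1179164 ]
(((274.41668701171875, 210.1303253173828), (31.126543045043945, 33.92414474487305), 12.48154067993164), 680.5) [ 0.56033553 -0.0626628   0.163     ]
k [378.61439212 275.0077802 ]
(((368.59112548828125, 250.36082458496094), (24.544193267822266, 92.10548400878906), 147.42822265625), 700.0) [ 0.55411862 -0.14919092  0.146     ]
ptr pred [238 212]
[ 72  10 127]
```

Run:
```python
from h import *
print(to([.5378,-.1672,.20]),to([.5378,-.1672,.132]))
S=cam("scene");T=cam("top");s=cv2.imread("pics/s11.png");t=cv2.imread("pics/t11.png");im,c=wload("w11")
def dark(i,u,r=9,th=75):
    u=np.round(u).astype(int);g=cv2.cvtColor(i,cv2.COLOR_BGR2GRAY)[u[1]-r:u[1]+r+1,u[0]-r:u[0]+r+1]
    return g
u=proj(S,[.5594,-.0624,.163]);print(u.round(1),"knobtop scene");print(dark(s,u))
```

```text
[59.7 81.5 88.9] [ 59.6 149.5  89. ]
[248.1 184.9] knobtop scene
[[ 88  87  87  89  88  86  86  85  85  84  84  86  87  89  90  90  91  91
   90]
 [ 89  88  90  89  89  89  89  88  85  86  85  85  85  85  87  87  89  90
   89]
 [ 86  87  90  88  89  88  88  89  88  87  86  86  85  82  85  86  85  87
   88]
 [ 83  84  86  88  88  88  90  88  88  87  87  90  86  84  85  84  84  84
   85]
 [ 82  82  82  84  84  86  88  90  88  88  89  89  88  87  88  87  86  85
   86]
 [ 78  81  82  83  83  83  84  86  88  84  86  89  90  89  89  87  87  86
   84]
 [ 67  75  76  79  81  80  82  82  85  81  81  85  85  87  89  90  90  88
   88]
 [ 67  64  68  72  74  78  80  79  80  77  78  79  81  86 114  93 117 114
   90]
 [ 93  93  89  87  87  85  76  79  77  80  78  77  80  85 127 115 140 139
  118]
 [114 113 110 109 109  98  70  78  78  80  79  79  80  80 113 132 135 137
  139]
 [114 115 115 115 113 110  50  66  69  72  73  74  71  73 113 130 130 131
  132]
 [116 114 117 116 116 112  41  43  50  59  61  62  61  68 107 125 129 129
  128]
 [117 116 114 115 116 112  39  41  43  46  52  55  62  67  93 112 117 125
  129]
 [122 118 117 112 112 111  41  41  43  44  51  56  59  66  94 103 103 108
  115]
 [123 123 121 119 112 116  80  42  42  46  53  58  62  95 127 111 108 102
  101]
 [124 122 124 121 117 115 107  70  49  52  55  63  95 145 162 145 121 113
  111]
 [122 121 124 119 113 109 108  98  80  70  73 102 139 169 171 172 150 120
  116]
 [122 122 114 115 111 110 110 108  96  86  97 132 164 169 170 171 167 132
  118]
 [122 123 111 114 111 110 111 106  93  85 106 132 163 170 170 171 171 145
  117]]
```

>>> send_rows(
  increments=[
    {"dx": 15, "dy": 10, "dz": 25, "twist": 0, "hand": 110},
    {"dx": 35, "dy": 30, "dz": 55, "twist": 0, "hand": 110},
    {"dx": 52, "dy": 50, "dz": 78, "twist": 0, "hand": 110},
    {"dx": 60, "dy": 70, "dz": 88, "twist": 0, "hand": 110},
    {"dx": 60, "dy": 80, "dz": 88.5, "twist": 0, "hand": 110},
    {"dx": 60, "dy": 80, "dz": 88.5, "twist": 0, "hand": 110},
  ],
)

```text
t: 23.68
eef_pos: [0.5378, -0.1665, 0.2021]
tcp_rot: [0.138, -0.139, 0.694, -0.693]
ft_force: [-0.1, -0.2, -0.2]
finger_gap: 0.569
```

```bash
python3 snap.py w12
python3 - <<'E'
from h import *
im,c=wload("w12")
print(to([.5378,-.1672,.132]))
u=proj(c,[.5378,-.1672,.146]);print(u)
for l in(10,20):
    e=blob(im,tuple(int(x) for x in u-[0,0]),l,l);print(e,onz(c,e[0][0],.146))
E
```

```text
23.675 [ 0.5378 -0.1665  0.2021] [-0.923 -0.384  0.001]
[ 0.6 70.9  0.5]
[274.69879187 241.47840739]
(((275.5491943359375, 243.298828125), (40.38722229003906, 50.96273422241211), 0.4703998565673828), 1298.0) [ 0.53696751 -0.16807227  0.146     ]
(((275.3511047363281, 243.18572998046875), (41.34550857543945, 52.67289352416992), 1.7262359857559204), 1629.5) [ 0.53698748 -0.16794161  0.146     ]
```

>>> send_rows(
  increments=[
    {"dx": 1, "dy": 20, "dz": 0.8, "twist": 0, "hand": 110},
    {"dx": 1, "dy": 40, "dz": 0.8, "twist": 0, "hand": 110},
    {"dx": 1, "dy": 56, "dz": 0.8, "twist": 0, "hand": 110},
    {"dx": 1, "dy": 66, "dz": 0.8, "twist": 0, "hand": 110},
    {"dx": 1, "dy": 70, "dz": 0.8, "twist": 0, "hand": 110},
    {"dx": 1, "dy": 70, "dz": 0.8, "twist": 0, "hand": 110},
  ],
)

```text
t: 24.48
eef_pos: [0.5374, -0.1683, 0.133]
tcp_rot: [-0.138, 0.138, -0.693, 0.694]
ft_force: [0.3, 0.1, -0.2]
finger_gap: 0.568
```

>>> send_rows(
  newtons=10,
  increments=[
    {"dx": 0, "dy": 0, "dz": 0, "twist": 0, "hand": 230},
    {"dx": 0, "dy": 0, "dz": 0, "twist": 0, "hand": 230},
    {"dx": 0, "dy": 0, "dz": 0, "twist": 0, "hand": 230},
    {"dx": 0, "dy": 0, "dz": 0, "twist": 0, "hand": 230},
    {"dx": 0, "dy": 0, "dz": 0, "twist": 0, "hand": 230},
    {"dx": 0, "dy": 0, "dz": 0, "twist": 0, "hand": 230},
  ],
)

```text
t: 25.22
eef_pos: [0.537, -0.1674, 0.1327]
tcp_rot: [0.138, -0.139, 0.694, -0.693]
ft_force: [-1.7, 4.5, 2.5]
finger_gap: 0.251
```

```bash
sed -i 's/range(16)/range(6)/' ft.py; python3 ft.py
```

```text
25.525 [ 0.537  -0.1674  0.1327] [-1.93  4.72  1.72] 0.25307389234523686
```

>>> send_rows(
  newtons=35,
  increments=[
    {"dx": 0, "dy": 0, "dz": -0.7, "twist": 0, "hand": 230},
    {"dx": 0, "dy": 0, "dz": -0.7, "twist": 0, "hand": 230},
    {"dx": 0, "dy": 0, "dz": -0.7, "twist": 0, "hand": 230},
    {"dx": 0, "dy": 0, "dz": -0.7, "twist": 0, "hand": 230},
  ],
)

```text
t: 26.02
eef_pos: [0.537, -0.1674, 0.1327]
tcp_rot: [0.138, -0.138, 0.694, -0.693]
ft_force: [-0.7, 4.5, 1.2]
finger_gap: 0.244
```

>>> send_rows(
  increments=[
    {"dx": 0, "dy": 0.5, "dz": 0, "twist": 0, "hand": 230},
    {"dx": 0, "dy": 1, "dz": 0, "twist": 0, "hand": 230},
    {"dx": 0, "dy": 1, "dz": 0, "twist": 0, "hand": 230},
  ],
)

```text
t: 26.4
eef_pos: [0.537, -0.1674, 0.1317]
tcp_rot: [0.138, -0.138, 0.694, -0.693]
ft_force: [-1.5, 5.2, 2.3]
finger_gap: 0.244
```

```bash
python3 ft.py
```

```text
26.7 [ 0.537  -0.1674  0.1317] [-1.22  4.38  2.01] 0.24574033657761346
```

>>> send_rows(
  increments=[
    {"dx": 0, "dy": 0.5, "dz": 0, "twist": 0, "hand": 230},
    {"dx": 0, "dy": 1, "dz": 0, "twist": 0, "hand": 230},
    {"dx": 0, "dy": 1, "dz": 0, "twist": 0, "hand": 230},
  ],
)

```text
t: 27.08
eef_pos: [0.5369, -0.1674, 0.1307]
tcp_rot: [0.138, -0.138, 0.694, -0.693]
ft_force: [-1.5, 4.9, 2.0]
finger_gap: 0.248
```

>>> send_rows(
  increments=[
    {"dx": 0, "dy": 0.5, "dz": 0, "twist": 0, "hand": 230},
    {"dx": 0, "dy": 1, "dz": 0, "twist": 0, "hand": 230},
    {"dx": 0, "dy": 1, "dz": 0, "twist": 0, "hand": 230},
  ],
)

```text
t: 27.45
eef_pos: [0.537, -0.1674, 0.1297]
tcp_rot: [0.138, -0.138, 0.694, -0.693]
ft_force: [-2.0, 4.6, 1.8]
finger_gap: 0.248
```

>>> send_rows(
  increments=[
    {"dx": 0, "dy": 0.5, "dz": 0, "twist": 0, "hand": 230},
    {"dx": 0, "dy": 1, "dz": 0, "twist": 0, "hand": 230},
    {"dx": 0, "dy": 1, "dz": 0, "twist": 0, "hand": 230},
  ],
)

```text
t: 27.82
eef_pos: [0.537, -0.1674, 0.1287]
tcp_rot: [0.138, -0.138, 0.694, -0.693]
ft_force: [-0.9, 4.5, 2.8]
finger_gap: 0.249
```

>>> send_rows(
  increments=[
    {"dx": 0, "dy": 0.5, "dz": 0, "twist": 0, "hand": 230},
    {"dx": 0, "dy": 1, "dz": 0, "twist": 0, "hand": 230},
    {"dx": 0, "dy": 1.5, "dz": 0, "twist": 0, "hand": 230},
    {"dx": 0, "dy": 2, "dz": 0, "twist": 0, "hand": 230},
  ],
)

```text
t: 28.32
eef_pos: [0.537, -0.1674, 0.1267]
tcp_rot: [0.138, -0.138, 0.694, -0.693]
ft_force: [-2.6, 5.6, 2.1]
finger_gap: 0.248
```

Run:
```python
from h import *
s0=cv2.imread("pics/scene0.png");s=arm.capture("scene")[:,:,::-1].copy();cv2.imwrite("pics/s13.png",s)
w,c=wload("w2")
# brass mask in w2, tip pixel
h=cv2.cvtColor(w,cv2.COLOR_BGR2HSV)[150:210,275:350]
m=cv2.inRange(h,(12,120,120),(30,255,255));ys,xs=np.nonzero(m);print(len(xs),xs.min()+275,ys[xs.argmin()]+150,xs.max()+275)
tip=(xs.min()+275,ys[xs<=xs.min()+1].mean()+150)
d=np.array([-.192,-.981]);pl=np.array([.5585,-.0630])
for z in(.034,.04,.045,.05):
    q=onz(c,tip,z)[:2]-pl;print(z,q@d,q@[-d[1],d[0]])
S=cam("scene");h=cv2.cvtColor(s0,cv2.COLOR_BGR2HSV)[185:235,215:260];m=cv2.inRange(h,(12,120,110),(30,255,255));print(np.argwhere(m)[:60].tolist() if m.sum() else 0)
print(arm.state()["ft_force"])
```

```text
537 285 165 330
0.034 0.046833417268355305 -0.0023088200688372975
0.04 0.04619628020813276 -0.0017014189131085837
0.045 0.04566533265794729 -0.0011952512833346201
0.05 0.045134385107761854 -0.0006890836535607632
[[0, 0], [0, 1], [0, 2], [0, 3], [0, 4], [0, 5], [0, 6], [0, 14], [0, 15], [0, 16], [0, 17], [0, 18], [0, 19], [0, 20], [0, 21], [0, 22], [0, 23], [0, 24], [0, 25], [0, 26], [0, 27], [0, 28], [0, 29], [0, 30], [0, 31], [0, 32], [0, 33], [0, 34], [0, 35], [0, 36], [0, 37], [0, 42], [0, 43], [0, 44], [1, 0], [1, 1], [1, 2], [1, 3], [1, 4], [1, 5], [1, 6], [1, 14], [1, 15], [1, 16], [1, 17], [1, 18], [1, 19], [1, 20], [1, 21], [1, 22], [1, 23], [1, 24], [1, 25], [1, 26], [1, 27], [1, 28], [1, 29], [1, 30], [1, 31], [1, 32]]
[-1.84817893  4.95288878  1.92680617]
```

>>> send_rows(
  increments=[
    {"dx": 0, "dy": 0.7, "dz": 0, "twist": 0, "hand": 230},
    {"dx": 0, "dy": 1.4, "dz": 0, "twist": 0, "hand": 230},
    {"dx": 0, "dy": 2.1, "dz": 0, "twist": 0, "hand": 230},
    {"dx": 0, "dy": 2.8, "dz": 0, "twist": 0, "hand": 230},
    {"dx": 0, "dy": 3.5, "dz": 0, "twist": 0, "hand": 230},
  ],
)

```text
t: 29.0
eef_pos: [0.537, -0.1674, 0.1233]
tcp_rot: [0.138, -0.138, 0.694, -0.693]
ft_force: [-2.7, 4.3, 2.5]
finger_gap: 0.243
```

>>> send_rows(
  increments=[
    {"dx": 0, "dy": 0.6, "dz": 0, "twist": 0, "hand": 230},
    {"dx": 0, "dy": 1.2, "dz": 0, "twist": 0, "hand": 230},
    {"dx": 0, "dy": 1.8, "dz": 0, "twist": 0, "hand": 230},
  ],
)

```text
t: 29.38
eef_pos: [0.537, -0.1674, 0.1214]
tcp_rot: [0.138, -0.138, 0.694, -0.693]
ft_force: [-2.2, 5.2, 3.1]
finger_gap: 0.244
```

>>> send_rows(
  increments=[
    {"dx": 0, "dy": 0.6, "dz": 0, "twist": 0, "hand": 230},
    {"dx": 0, "dy": 1.2, "dz": 0, "twist": 0, "hand": 230},
    {"dx": 0, "dy": 1.8, "dz": 0, "twist": 0, "hand": 230},
    {"dx": 0, "dy": 2.4, "dz": 0, "twist": 0, "hand": 230},
  ],
)

```text
t: 29.88
eef_pos: [0.5372, -0.1675, 0.121]
tcp_rot: [-0.139, 0.138, -0.693, 0.694]
ft_force: [-9.4, 9.2, 22.7]
finger_gap: 0.249
```

```bash
python3 snap.py w13;python3 ft.py
python3 - <<'E'
from h import *
w,c=wload("w13")
h=cv2.cvtColor(w,cv2.COLOR_BGR2HSV)
d=np.array([-.192,-.981,0])
P=np.array([.5585,-.0630,0])+.045*d
for z in(.03,.04,.05):print(proj(c,P+[0,0,z]))
m=cv2.inRange(h,(12,120,100),(28,255,255))
print(cv2.connectedComponentsWithStats(m)[2][:8])
a=cv2.resize(w,(560,420));s=cv2.imread("pics/s13.png")
E
```

```text
29.875 [ 0.5372 -0.1675  0.121 ] [-0.923 -0.384 -0.001]
30.225 [ 0.5372 -0.1675  0.121 ] [-8.75  7.63 19.25] 0.24257254007540355
[193.7486957  170.61065124]
[190.1381898  173.13957531]
[186.1847905  175.90867386]
[[     0      3    560    417 124044]
 [     0      0    560    315  87087]
 [   191    171     75     53   1380]
 [     0    194    211    121  14392]
 [   347    300     14     25    194]
 [   198    313      2      1      2]
 [   185    323     10     46    233]
 [   360    326      1      1      1]]
```

>>> send_rows(
  increments=[
    {"dx": 0, "dy": -3, "dz": 0, "twist": 0, "hand": 230},
    {"dx": 0, "dy": -11, "dz": 0, "twist": 0, "hand": 230},
    {"dx": 0, "dy": -22, "dz": 0, "twist": 0, "hand": 230},
    {"dx": 0, "dy": -33, "dz": 0, "twist": 0, "hand": 230},
    {"dx": 0, "dy": -43, "dz": 0, "twist": 0, "hand": 230},
    {"dx": 0, "dy": -49, "dz": 0, "twist": 0, "hand": 230},
    {"dx": 0, "dy": -52, "dz": 0, "twist": 0, "hand": 230},
    {"dx": 0, "dy": -52, "dz": 0, "twist": 0, "hand": 230},
  ],
)

```text
t: 31.22
eef_pos: [0.5369, -0.1675, 0.172]
tcp_rot: [0.138, -0.138, 0.693, -0.693]
ft_force: [-0.8, 5.7, -2.4]
finger_gap: 0.245
```

```bash
python3 snap.py w14;python3 ft.py
python3 - <<'E'
from h import *
S=cam("scene");s=arm.capture("scene")[:,:,::-1].copy();cv2.imwrite("pics/s14.png",s)
w,c=wload("w14");d=np.array([-.192,-.981,0]);A=np.array([.559,-.0627,0])
a=w[60:300,60:360].copy()
# predicted overlays at z .085 : cap circle and pointer tip
def ov(im,cc,z,col):
    pts=np.array([proj(cc,A+[0,0,z]+[.028*np.cos(t),.028*np.sin(t),0]) for t in np.linspace(0,6.28,60)])
    return pts
print("tip pred w",[proj(c,A+.045*d+[0,0,z]).round(1) for z in(.08,.085,.09)],"S",[proj(S,A+.045*d+[0,0,z]).round(1) for z in(.08,.085,.09)])
L=cv2.resize(w[40:300,60:320],(400,400),interpolation=cv2.INTER_CUBIC);u=proj(S,A+[0,0,.09]).astype(int)
Rr=cv2.resize(s[u[1]-40:u[1]+40,u[0]-40:u[0]+40],(400,400),interpolation=cv2.INTER_CUBIC);print("scene crop origin",u-40)
cv2.imwrite("pics/c14.png",np.hstack([L,Rr]))
m=cv2.inRange(cv2.cvtColor(w,cv2.COLOR_BGR2HSV),(12,120,100),(28,255,255))
n,_,st,_=cv2.connectedComponentsWithStats(m);print([x.tolist() for x in st if 100<x[4]<5000])
E
```

```text
31.225 [ 0.5369 -0.1675  0.172 ] [-0.923 -0.384 -0.   ]
31.575 [ 0.5369 -0.1674  0.172 ] [-0.96  6.23 -1.16] 0.24159466148870212
tip pred w [array([194.1, 169.1]), array([192.4, 170.3]), array([190.5, 171.6])] S [array([238. , 200.4]), array([238. , 199.1]), array([238. , 197.8])]
scene crop origin [208 164]
[[191, 170, 75, 53, 1381], [347, 300, 13, 37, 200], [186, 327, 8, 42, 197], [356, 331, 8, 38, 137], [0, 352, 67, 29, 1216], [216, 353, 119, 40, 3848], [486, 353, 65, 38, 1161], [0, 365, 68, 33, 1434], [512, 385, 33, 12, 111], [485, 387, 25, 10, 103]]
```

Run:
```python
from h import *
w,c=wload("w14");w1,c1=wload("w11");A=np.array([.5597,-.0625,0])
for z in(.158,.163,.168):print(z,proj(c,A+[0,0,z]).round(1))
u=proj(c,A+[0,0,.163]);
for l in(12,18,25):
    e=blob(w,tuple(int(x) for x in u),l,l);print(e); print(tri(c1,(274.4,210.1),c,e[0][0]))
X=np.array([-.923,-.384,0]);Z=np.array([.384,-.923,0])
o=cv2.resize(w[40:300,60:320],None,fx=1.5,fy=1.5,interpolation=cv2.INTER_CUBIC)
pts=np.array([(proj(c,A+[0,0,.085]+.028*(np.cos(a)*X+np.sin(a)*Z))-[60,40])*1.5 for a in np.linspace(0,6.28,90)]).astype(int)
o2=o.copy();cv2.polylines(o2,[pts],True,(0,255,0),1)
s=cv2.imread("pics/s14.png");r=cv2.resize(s[164:244,208:288],(390,390),interpolation=cv2.INTER_CUBIC)
cv2.imwrite("pics/c14.png",np.hstack([o2,r]))
```

```text
0.158 [ 55.2 134.9]
0.163 [ 47.5 135.6]
0.168 [ 39.2 136.4]
(((46.12335205078125, 139.48388671875), (51.059261322021484, 62.31251525878906), 139.10693359375), 2378.5)
(array([ 0.55935594, -0.0627036 ,  0.16354624]), np.float64(0.002208931638840036))
(((46.47077941894531, 139.39271545410156), (52.19437789916992, 63.61170196533203), 138.88787841796875), 2500.0)
(array([ 0.55934875, -0.06271798,  0.16336709]), np.float64(0.0021350347204522344))
(((46.350093841552734, 139.41273498535156), (54.367584228515625, 64.62737274169922), 135.87796020507812), 2600.0)
(array([ 0.55935376, -0.06271257,  0.16343052]), np.float64(0.0021563915136152884))
```

View pics/c14.png

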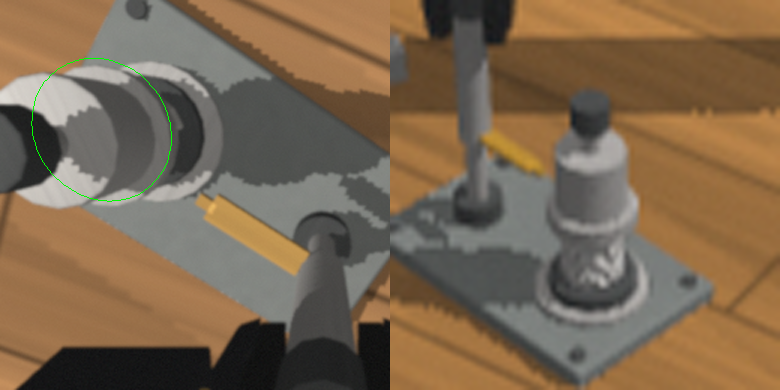

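Run:
```python
from h import *
S=cam("scene");A=np.array([.5594,-.0627,0])
def ext(cc,z,r):
    p=np.array([proj(cc,A+[0,0,z]+[r*np.cos(t),r*np.sin(t),0]) for t in np.linspace(0,6.28,200)]);return p[p[:,0].argmin()].round(1),p[p[:,0].argmax()].round(1),p[:,1].min().round(1),p[:,1].max().round(1)
for n,z,r in(("plate",.02,.036),("foot top",.032,.028),("cap bot",.073,.028),("cap top",.085,.028),("weight top",.127,.022),("knob top",.163,.012)):print(n,*ext(S,z,r))
s=cv2.cvtColor(cv2.imread("pics/s14.png"),cv2.COLOR_BGR2GRAY)
for col in(242,244,256,257,248,250):print(col,s[180:232,col])
```

```text
plate [236.6 222.6] [260.4 222.4] 214.8 230.4
foot top [239.2 219.6] [257.7 219.5] 213.5 225.7
cap bot [238.9 209.2] [257.8 209. ] 203.1 215.2
cap top [238.8 206.1] [257.8 205.9] 200.0 212.0
weight top [240.5 194.8] [255.7 194.7] 190.1 199.5
knob top [243.8 184.9] [252.2 184.8] 182.3 187.4
242 [ 83  82  80  72  66  71  73  95 113 112 119 121 120 115 110 120 121  93
  78  80  79  79  80  81  80  79  85  98 106 105  91  79  94 116 122 107
  75  59  58  56  55  55  65  67  41  70 131 158 127  84 105 128]
244 [ 86  81  82  78  71  67  72  94 113 109 113 115 109 109 107 113 145 160
 124  83  83  83  84  82  82  83  84  83  87 134 143  95  82  87  90  88
  90  91  92  91  86  74  58  68  64  47  48 127 159 122 107 127]
256 [ 83  86  87  89  91  85  82 107 124 108 102 112 117 131 146 144 133 129
 127 127 129 133 142 145 146 144 152 164 168 154 134 127 118 118 125 110
  88  89  85  79  79  80  79  73  68  97 147 164 143 127 129 130]
257 [ 84  85  87  88  91  87  86 108 127 113 101 109 115 118 116 113 114 113
 113 114 112 113 134 159 167 167 168 165 158 141 130 123 119 122 123 129
 121  98  84  80  83  82  79  75 102 147 168 149 126 127 128 128]
248 [ 90  86  80  78  78  79  73  58  45  49  44  52  70  84  86 120 160 170
 164 132  92  91  91  92  93  92  92  95  95 101 143 142  90  91  89  91
  97 101 101 126 130 104  93  87  78  67  46  62 131 147 106 114]
250 [ 87  87  84  79  79  77  73  62  55  55  54  60 103 130 130 150 172 171
 160 129 105 105 102 104 105 108 106 107 108 108 140 141  97 101  99  95
 127 152 128 107 142 144  95  74  79  69  54  85 143 151 116 119]
```

>>> send_rows(
  newtons=5,
  increments=[
    {"dx": 0, "dy": 0, "dz": 0, "twist": 0, "hand": 200},
    {"dx": 0, "dy": 0, "dz": 0, "twist": 0, "hand": 180},
    {"dx": 0, "dy": 0, "dz": 0, "twist": 0, "hand": 150},
    {"dx": 0, "dy": 0, "dz": 0, "twist": 0, "hand": 110},
    {"dx": 0, "dy": 0, "dz": 0, "twist": 0, "hand": 110},
    {"dx": 0, "dy": 0, "dz": 0, "twist": 0, "hand": 110},
  ],
)

```text
t: 32.38
eef_pos: [0.537, -0.1676, 0.1711]
tcp_rot: [-0.138, 0.138, -0.693, 0.693]
ft_force: [-0.1, -0.2, 0.0]
finger_gap: 0.566
```

>>> send_rows(
  increments=[
    {"dx": 0, "dy": -5, "dz": 0, "twist": 0, "hand": 110},
    {"dx": 0, "dy": -20, "dz": 0, "twist": 0, "hand": 110},
    {"dx": 0, "dy": -50, "dz": 0, "twist": 0, "hand": 110},
    {"dx": 0, "dy": -90, "dz": 0, "twist": 0, "hand": 110},
    {"dx": 0, "dy": -110, "dz": 0, "twist": 0, "hand": 110},
    {"dx": 0, "dy": -110, "dz": 0, "twist": 0, "hand": 110},
    {"dx": 0, "dy": -110, "dz": 0, "twist": 0, "hand": 110},
  ],
)

```text
t: 33.25
eef_pos: [0.5367, -0.1674, 0.2803]
tcp_rot: [0.138, -0.139, 0.694, -0.693]
ft_force: [0.2, -0.7, 0.2]
finger_gap: 0.569
```

```bash
python3 snap.py w15
python3 - <<'E'
from h import *
w,c=wload("w15");s=arm.capture("scene")[:,:,::-1].copy();cv2.imwrite("pics/s15.png",s);o=cv2.imread("pics/s14.png")
print("scene diff near spring/pointer",cv2.absdiff(s,o)[195:240,228:265].max(axis=2).astype(float).mean())
m=cv2.inRange(cv2.cvtColor(w,cv2.COLOR_BGR2HSV),(12,120,100),(28,255,255))
d=np.array([-.192,-.981,0]);A=np.array([.559,-.0627,0])
for z in(.075,.080,.085,.09,.095):
    u=proj(c,A+.045*d+[0,0,z]);print(z,u.round(1))
u=proj(c,A+.045*d+[0,0,.085]);
n,_,st,_=cv2.connectedComponentsWithStats(m);print([x.tolist() for x in st if 100<x[4]<5000])
def brass(i):
    h=cv2.inRange(cv2.cvtColor(i,cv2.COLOR_BGR2HSV)[188:203,224:242],(15,170,150),(28,255,255));y,x=np.nonzero(h);return len(x),(x.mean()+224,y.mean()+188) if len(x) else 0
print(brass(o),brass(s))
E
```

```text
33.25 [ 0.5367 -0.1674  0.2803] [-0.923 -0.384  0.001]
scene diff near spring/pointer 1.5585585585585586
0.075 [220.6 150.8]
0.08 [219.8 151.4]
0.085 [219.  151.9]
0.09 [218.1 152.5]
0.095 [217.3 153.1]
[[219, 152, 50, 36, 623], [116, 334, 10, 35, 153], [425, 335, 8, 34, 104]]
(36, (np.float64(232.72222222222223), np.float64(194.55555555555554))) (38, (np.float64(232.9736842105263), np.float64(194.6578947368421)))
```

Nothing shifted when I released: the pointer tip and the spring match their pre-release image positions. Handing in.

```bash
python3 -c "
from plant import arm
print(arm.job_done(),arm.state()['t'])"
```

```text
the job is handed in; nothing more can be done
the job is handed in; nothing more can be done
```

I stood the long grey spring on the tester plate and lowered the larger grey weight onto it until the spring carried it. I then set the gauge pointer level with the top plate and handed the job in at about 33 s of the 72 s allowed.

- **Spring:** it stands about 1 mm off the plate's centre, after I moved it 1.5 mm when the first placing looked off.
- **Weight:** it weighed about 5.8 N. I lowered it until the wrist read 0.0 N, then let go. Its knob is within about 1 mm of the spring's axis.
- **Loaded height:** the top plate's upper face is about 85 mm above the bench. Arm height (85.0 mm), two wrist views (85.4 mm), the scene camera (about 85 mm) and the weight's force (about 86.4 mm) agree to within 1.5 mm.
- **Pointer:** it is at about 84.7 mm. I referenced it by pushing the sleeve down to its 34 mm stop, then raising it 50.7 mm. The wrist view after release puts the tip near 85 mm, and nothing near the spring shifted when I let go.

- **Gauge contact:** I gripped the gauge knob slightly off-centre, about 5–6 N sideways, and it met the stop at about 23 N.
- **Not checked:** I did not measure the other items on the bench again afterwards, but I never gripped them and planned the moves clear of them.

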